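Charge the mill jar through the gated feeder

ROBOT

A 6-joint arm with a two-finger parallel gripper is mounted at the origin on the work surface. World frame = base frame: x ahead of the robot, y to its left, z up, the work surface at z = 0. Lengths are in mm, angles in rad, forces in N, time in s.
With the tool pointing down it reaches from about 275 to 1000 mm from the base axis. Payload 8.4 kg.
Tool frame: the origin (TCP) lies at the very end of the fingers, on their centre line; the grasp point (between the pads) lies 19 mm behind it; z points along the fingers, y is the direction in which the jaws open and shut (so a half turn about z gives the same grasp; the last joint's range is limited). The gripper opens to 85 mm and grips with 20 to 120 N. Pads are 22 mm wide; open, the fingers measure 114 mm over their backs; the gripper's body (76 mm by 85 mm) begins 54 mm behind the grasp point. The pads swing forward as they close: fully open they stand 13 mm farther back than shut.
Start: joints at [1.337, 0.353, 1.633, -0, 1.155, -0.002], TCP at [143.579, 608.287, 231.281] pointing down, gripper open.
Joint ranges: [-2.63, 2.63], [-0.92, 2.1], [0.06, 2.66], [-1.3, 4.44], [0, 2.69], [-3.02, 3.02]. Speed limits (rad/s): [2.22, 2.22, 2.79, 3.14, 3.14, 3.14].

INTERFACE

Orientations are given as [roll, pitch, yaw] about the fixed x, y, z axes, in that order (R = Rz(yaw) Ry(pitch) Rx(roll)).
In Python, from rig import sense, grab_frame, get_calibration, sign_off, boxes_of, trace gives the robot as it stands.
- The arm moves only by the tool servo_tool, never from a script. Its argument "rows" is a list of rows, each a list of 3 entries, a list of its own where there are three numbers: the finger opening in mm, from 0 to 85.4, then the shift along the tool's x, y, z in mm, then the turn, a rotation vector about the tool's x, y, z in degrees. A call has 1 to 8 rows; each row shifts and turns the commanded pose from where the row before left it, along the tool's axes as they then stand; what a row does not reach is not made up. A row lasts 1/8 s, in which the tool goes at most 62.5 mm and 10.7 degrees, less where a joint would pass 70% of its speed; a pose out of reach is approached as far as the arm can. A call is refused whole if a number of a shift passes 62.5 or a number of a turn 10.7, either way. A call with a gripper value outside its range is refused whole. The fingers move at their own pace and stop on an object; "force" is the grip in N (left out, the last holds). Time passes only in rows, so rows that do not move let the fingers close. It gives the time, the measured TCP pose, the force and the opening at its end, in the units of the state.
- sense(): the state, without advancing time (a new reading comes with each control period).
- grab_frame(name): name is "side" or "top"; returns the picture (384x512x3 uint8, blue, green, red); there is no depth.
- get_calibration(name): a dict with "intrinsics" (3x3 intrinsics, pixels), "world_to_cam" (4x4, takes a point from world to camera coordinates). Camera axes: x right, y down, z forward; pixel columns grow to the right and rows downward; lengths in mm; the calibration is good to about 2 mm. A picture is of the moment at which its call begins. get_calibration takes no time and is no camera call.
- sign_off(): hands the job in, once; it reports no verdict.
Trained networks look in the newest picture that a camera, given by its name, has taken for a name from the list of things; names that differ only in an ending like _2 or _b are one class to them, and where a whole thing is asked for, a point or a joint stands for the part that bears it (a point fixed in the world has none). Each returns a list of dicts, best first, with "conf" (0 to 1); they miss things now and then, are a little off and sometimes report something else, mostly with a low value. They report only what shows in the picture. A call takes as long as a camera call.
- boxes_of(camera, thing): "centre" ([x, y, z] in mm, in the coordinates of the camera as it stood for that picture, good to about 4 mm: the middle of the surface that is visible of it).
- trace(camera, thing): "mask" (384x512 bool, what is visible of it).
The state is a dict: "clock": time; "qpos": joint angles; "qvel": joint speeds; "joint_efforts": joint torques, N m; "eef_pos": TCP position; "tcp_rot": TCP orientation; "contact_force": force on the tool from outside, world axes, zero at the start; "wrist_torque": the same for the moment, N m; "opening": opening from 0.0 (shut) to 1.0 (fully open).
Only numpy, scipy, OpenCV 4.12 (cv2) and the standard library are available. Lean on these libraries where they do the work, as an engineer would, in place of code of your own. Each camera call takes 0.05 s, during which the arm holds its last target. There are 200 camera calls.

TASK

Crank the feeder's red handwheel counter-clockwise until you feel it stop, so that the gate is fully open, then back it off a quarter turn so that it cannot jam. After that, pour all six grinding balls from the steel cup into the blue hopper so that they roll down into the white mill jar, and stand the empty cup upright on its wooden board again. Leave the other things on the table where they are.

Things in the scene. Friction and masses are not known exactly. Their poses are not given: they have to be found in the camera images.
- feeder: Fixed bench machine, a ball feeder on a grey 190 x 410 x 12 mm base. Origin: on the table under the handwheel's axis; z up, +y towards the mill jar (at y +105 mm), -y towards the blue hopper. The brass gate is at y 0 between dark posts with a crossbar (100 mm wide in x, top at 205 mm). A clear hood (80 mm wide, up to 140 mm) surrounds the outlet over the jar.
- hopper_mouth (a point): Middle of the blue hopper's open top, at rim height: (0, -140, 170) mm in the feeder's frame, same axes. Inside it measures x -75 to +75 and y -213 to -100 mm (feeder's frame), then narrows to a 58 mm wide chute at y -45. Its steel floor is 122 to 142 mm above the table and falls 10 degrees towards +y; balls roll down it by themselves.
- wheel (a joint): Turn of the red handwheel, rad, about the vertical; grows counter-clockwise seen from above, which lifts the gate. 0 is shut; the rigid stop of full opening is at 15.7 (2.5 turns). Starts anywhere from 0 to 6. Turns stiffly (0.1 Nm, some 2 N at the crank knob) and stays where it is left.
- wheel_hub (a point): Centre of the red handwheel (level, 120 mm across, 12 mm thick rim, three thin spokes), on its vertical axis, 222 mm above the table. Its x axis points to the crank knob and turns with the wheel.
- crank_knob (a point): Grip point on the upright black crank knob, to take from above: 55 mm out from the wheel's axis, 252 mm above the table (30 mm above the wheel's mid plane). The knob, 20 mm in diameter, stands from 229 to 271 mm and spins freely on its own pin, so it can be held fast while led around a circle of 55 mm radius.
- cup: Loose round flared steel cup, wooden handle, about 0.2 kg, six balls in it, standing on the board. Origin: centre of its underside; z up, x from handle to opposite lip. Foot radius 32, rim radius 64 at 36 mm height, walls flare at 48 degrees above level: tip it 60 to 75 degrees to empty it. Handle along -x from x -57 to -142 mm, 16 wide (y), 18 high, its centre 43 mm above the underside.
- cup_handle (a point): Point to grip on the cup's handle: (-105, 0, 43) mm in the cup's frame, its axes as the cup's. Pinch it across its 16 mm width, straight from above or leaning back away from the cup.
- cup_lip (a point): The rim's point opposite the handle, (64, 0, 36) mm in the cup's frame: the balls leave here when the cup is tipped forward.
- board: Fixed square wooden board, 150 x 150 x 8 mm, the cup's place. Origin: centre of its underside.
- jar_floor (a point): Centre of the inner floor of the white ceramic mill jar, fixed under the feeder's outlet: 18 mm above the table, inside radius 46 mm, rim 82 mm above the table.
- ball0_center (a point): Centre of grinding ball 1 of 6: a white ceramic ball, 20 mm in diameter, about 15 g, at first in the cup.
- ball1_center (a point): Centre of grinding ball 2 of 6: a white ceramic ball, 20 mm in diameter, about 15 g, at first in the cup.
- ball2_center (a point): Centre of grinding ball 3 of 6: a white ceramic ball, 20 mm in diameter, about 15 g, at first in the cup.
- ball3_center (a point): Centre of grinding ball 4 of 6: a white ceramic ball, 20 mm in diameter, about 15 g, at first in the cup.
- ball4_center (a point): Centre of grinding ball 5 of 6: a white ceramic ball, 20 mm in diameter, about 15 g, at first in the cup.
- ball5_center (a point): Centre of grinding ball 6 of 6: a white ceramic ball, 20 mm in diameter, about 15 g, at first in the cup.
- bowl: Terracotta bowl, 130 mm across, 55 mm high, loose, a bystander to be left alone. Origin: centre of its underside.
- glaze: Amber glaze jar, 64 mm in diameter, 150 mm high, blue cap, loose, a bystander to be left alone. Origin: centre of its underside.
- rib: Flat wooden potter's rib, 100 x 45 x 8 mm, loose, a bystander to be left alone. Origin: centre of its underside.
- mug: Blue ceramic beaker, 80 mm across, 85 mm high, loose, a bystander to be left alone. Origin: centre of its underside.
- puck: Plaster disc, 60 mm across, 12 mm high, loose, a bystander to be left alone. Origin: centre of its underside.

How it is judged:
By the outcome, as a careful person would: the job done as asked, in the order asked, and still so for the second after the job is handed in, with the robot touching nothing.
It also fails if it takes over 72 s, if anything falls off the work surface, if the arm or the gripper's body presses on something with over 40 N, if the wrist force passes 120 N, or if a joint passes its speed limit or range.

## Working session

There is one attempt and no reset: what is moved stays moved. The work goes in short steps, Python scripts to look and compute and a tool call to move; the robot and the scene stay as the last step left them, time stands still between calls to the robot, and variables do not carry over. Pictures are saved under pics/ and viewed, about 8 in all and at most 12, crops included, and the job is handed in when it is done.

Besides the shell and the picture viewer there is one more tool, called after "Call:" by a JSON object that holds its "fn" and its "kwargs", one argument or row to a line. servo_tool: Moves the arm, as the interface text tells. Its arguments: {"type":"object","properties":{"rows":{"type":"array","items":{"type":"array"}},"force":{"type":"number"}},"required":["rows"]}

```bash
ls; mkdir -p pics
cat > h.py <<'E'
import numpy as np, cv2
from rig import *
def towld(cam,c):
    T=np.linalg.inv(get_calibration(cam)["world_to_cam"]); return (T@np.r_[c,1])[:3]
def proj(cam,p):
    c=get_calibration(cam); q=(np.array(c["world_to_cam"])@np.r_[p,1])[:3]; u=np.array(c["intrinsics"])@q; return u[:2]/u[2]
def ray(cam,px):
    c=get_calibration(cam); T=np.linalg.inv(c["world_to_cam"]); d=np.linalg.inv(c["intrinsics"])@np.r_[px,1]; return T[:3,3],T[:3,:3]@d
def atz(cam,px,z):
    o,d=ray(cam,px); return o+d*(z-o[2])/d[2]
E
python3 - <<'E'
from h import *
for c in("top","side"):
    cv2.imwrite(f"pics/{c}0.png",grab_frame(c))
    print(c,np.linalg.inv(get_calibration(c)["world_to_cam"]).round(2).tolist())
    for t in("feeder","wheel","crank_knob","cup","cup_handle","board","bowl","glaze","mug"):
        for r in boxes_of(c,t)[:2]: print(c,t,round(r["conf"],2),towld(c,r["centre"]).round(0))
print(sense())
E
```

```text
pics
top [[-0.02, -0.98, 0.18, 315.13], [-1.0, 0.03, 0.01, 77.01], [-0.01, -0.18, -0.98, 1372.86], [0.0, 0.0, 0.0, 1.0]]
top feeder 0.82 [529.  74. 118.]
top wheel 0.75 [543.  97. 224.]
top wheel 0.34 [533.  72. 122.]
top crank_knob 0.86 [550. 106. 226.]
top cup 0.79 [ 556. -334.   31.]
top cup_handle 0.93 [ 552. -332.   33.]
top board 0.9 [ 540. -298.    8.]
top bowl 0.62 [387. 513.  22.]
top glaze 0.62 [653. 383. 123.]
top glaze 0.62 [ 558. -338.   29.]
top mug 0.67 [ 743. -260.   46.]
side [[0.83, -0.36, 0.42, 16.07], [-0.55, -0.53, 0.64, -785.32], [-0.01, -0.76, -0.64, 1013.57], [0.0, 0.0, 0.0, 1.0]]
side feeder 0.88 [524.  14. 118.]
side feeder 0.73 [517. 482.  10.]
side wheel 0.57 [ 536. -349.   25.]
side crank_knob 0.76 [551.  94. 225.]
side cup 0.59 [ 559. -325.   31.]
side cup_handle 0.9 [ 557. -326.   33.]
side cup_handle 0.57 [516. 484.  10.]
side board 0.68 [ 516. -388.    9.]
side bowl 0.57 [391. 525.  37.]
side glaze 0.89 [651. 371. 118.]
side glaze 0.65 [546.  93. 223.]
side mug 0.9 [ 726. -256.   58.]
side mug 0.73 [347. 336.  11.]
{'clock': 1.0, 'qpos': array([ 1.33658099e+00,  3.52983716e-01,  1.63339917e+00, -8.84069376e-06,
        1.15520701e+00, -2.37948760e-03]), 'qvel': array([ 1.59422205e-04, -7.70367946e-04,  5.77777415e-05,  2.44809080e-03,
        1.05434752e-03, -2.57186080e-04]), 'joint_efforts': array([-1.93704233e-03, -6.05174160e+01, -3.42450035e+01,  6.42932628e-05,
        8.67305807e-04,  4.68504126e-06]), 'eef_pos': array([143.59345097, 608.28256847, 231.29150106]), 'tcp_rot': array([3.14158991e+00, 8.09471678e-06, 2.90976037e+00]), 'contact_force': array([ 0.29849183,  0.12874346, -0.94355685]), 'wrist_torque': array([-0.02119363,  0.04005999,  0.01913617]), 'opening': 0.99779047477847}
```

Run:
```python
import cv2,numpy as np
a=cv2.imread("pics/top0.png");b=cv2.imread("pics/side0.png")
cv2.imwrite("pics/t.png",cv2.resize(a,(800,600)));cv2.imwrite("pics/s.png",cv2.resize(b,(800,600)))
```

```text
(no output)
```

View pics/t.png

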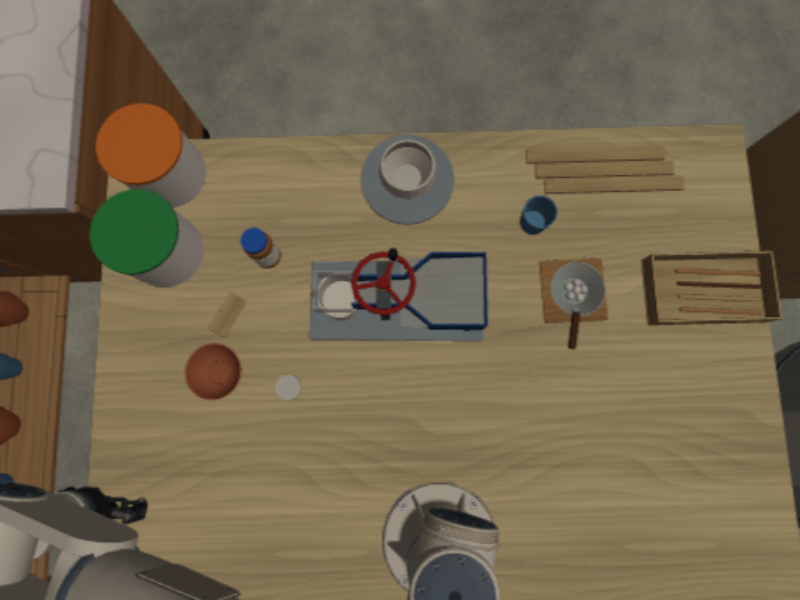

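View pics/s.png

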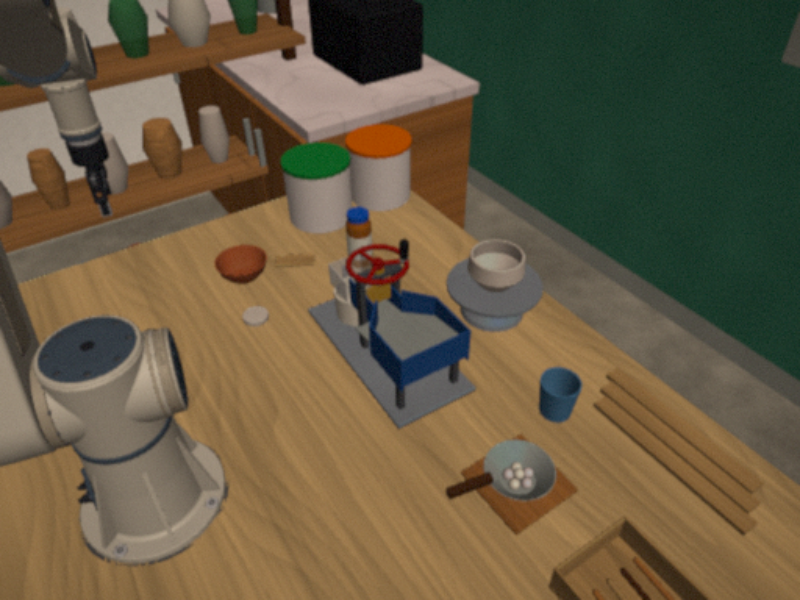

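The top picture (800 px wide) shows the wheel at (383,283), the knob at (393,254), the hopper at about (458,290) and the jar at (340,297). The cup is at (578,288) with its handle towards the robot at (574,332). The side view agrees. Next I measure these from both views.

Run:
```python
from h import *
ims={c:cv2.imread(f"pics/{c}0.png") for c in("top","side")}
def tri(pt,ps):
    A=[];b=[]
    for cam,px in(("top",pt),("side",ps)):
        o,d=ray(cam,px);d/=np.linalg.norm(d);M=np.eye(3)-np.outer(d,d);A.append(M);b.append(M@o)
    return np.linalg.lstsq(np.vstack(A),np.hstack(b),rcond=None)[0]
W={"top":(225,265,155,205),"side":(218,265,152,184)}
E={}
for c,(x0,x1,y0,y1) in W.items():
    im=ims[c].astype(int);B,G,R=im[...,0],im[...,1],im[...,2]
    m=((R>90)&(G<60)&(B<60)); mm=np.zeros_like(m);mm[y0:y1,x0:x1]=m[y0:y1,x0:x1]
    pts=cv2.findNonZero(mm.astype(np.uint8)); hull=cv2.convexHull(pts)
    E[c]=cv2.fitEllipse(hull); print(c,E[c],len(pts))
    print(" at z222:",atz(c,E[c][0],222).round(1))
print("hub tri",tri(E["top"][0],E["side"][0]).round(1))
def mk(c,t):
    r=trace(c,t); 
    return [(round(x["conf"],2),x["mask"]) for x in r[:2]]
P={}
for c in W:
  for t in("crank_knob","cup","cup_handle","board","feeder"):
    boxes=mk(c,t)
    for conf,m in boxes:
        ys,xs=np.nonzero(m); 
        if len(xs)<3: continue
        print(c,t,conf,len(xs),(xs.mean().round(1),ys.mean().round(1)),xs.min(),xs.max(),ys.min(),ys.max(),cv2.minAreaRect(np.c_[xs,ys].astype(np.float32)))
for n,(a,b,c,d) in {"top":(225,325,145,235),"side":(205,305,145,245)}.items(): pass
t=ims["top"][145:235,190:400]; s=ims["side"][145:345,200:375]
cv2.imwrite("pics/tc.png",cv2.resize(t,None,fx=3.8,fy=3.8,interpolation=2)); cv2.imwrite("pics/sc.png",cv2.resize(s,None,fx=3,fy=3,interpolation=2))
```

```text
top ((245.20889282226562, 180.6291046142578), (39.28117752075195, 40.2379150390625), 115.39617156982422) 433
 at z222: [546.4 106.9 222. ]
side ((241.05308532714844, 169.07073974609375), (25.8344669342041, 39.72648239135742), 87.87576293945312) 396
 at z222: [542.2 102.7 222. ]
hub tri [546.3 107.5 217.6]
top crank_knob 0.96 732 (np.float64(244.4), np.float64(181.0)) 224 265 159 201 ((244.6000213623047, 180.70001220703125), (40.24921798706055, 40.69643783569336), 63.43495178222656)
top cup 0.87 961 (np.float64(368.8), np.float64(187.8)) 351 386 168 222 ((371.7359924316406, 192.9775390625), (52.90855407714844, 34.52682113647461), 72.0308609008789)
top cup 0.32 202 (np.float64(183.5), np.float64(247.5)) 176 191 240 255 ((183.5, 247.5), (15.0, 15.0), 90.0)
top cup_handle 0.85 886 (np.float64(368.9), np.float64(187.7)) 352 386 168 222 ((371.804443359375, 192.6437530517578), (52.31327438354492, 33.55540466308594), 72.12130737304688)
top cup_handle 0.71 295 (np.float64(144.7), np.float64(201.1)) 134 155 189 214 ((144.774658203125, 201.0536346435547), (11.464632034301758, 26.401409149169922
[... 550 characters left out ...]
65237808227539, 43.7338981628418), 78.69007110595703)
side cup 0.56 1303 (np.float64(327.5), np.float64(300.9)) 286 355 281 319 ((320.7090759277344, 299.80023193359375), (68.8004150390625, 37.92202377319336), 1.3019527196884155)
side cup_handle 0.64 1341 (np.float64(327.1), np.float64(301.3)) 286 354 282 319 ((320.0, 300.5), (37.0, 68.0), 90.0)
side board 0.56 1108 (np.float64(333.5), np.float64(319.6)) 296 369 278 341 ((332.11749267578125, 307.648193359375), (55.30412673950195, 52.06207275390625), 51.58194351196289)
side feeder 0.65 7205 (np.float64(252.2), np.float64(214.2)) 198 302 153 273 ((253.2953643798828, 211.2318115234375), (118.1526870727539, 78.06018829345703), 55.145545959472656)
```

View pics/tc.png

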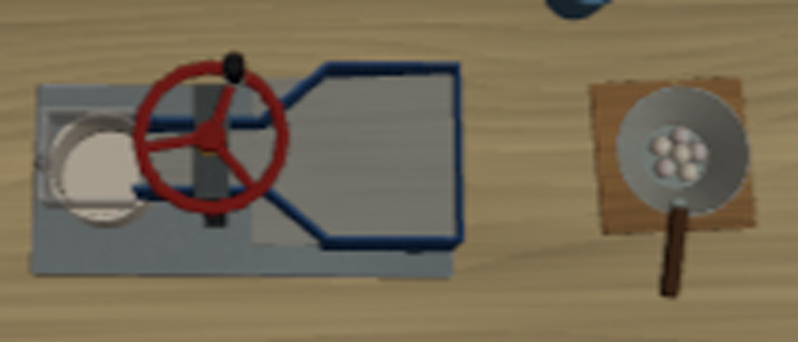

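View pics/sc.png

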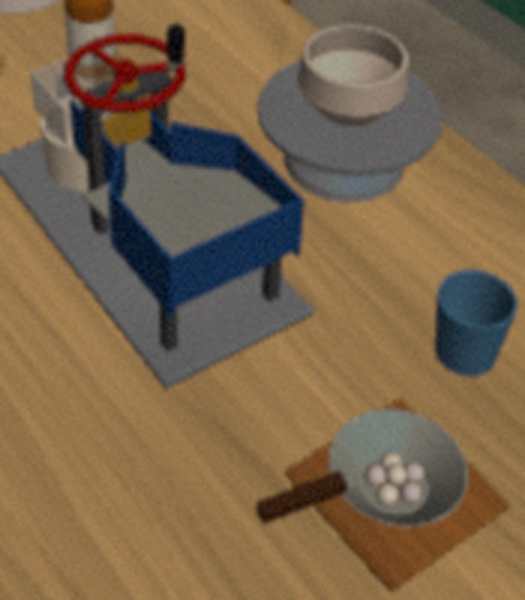

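The crops show the knob at (234,68) in the top crop and (176,45) in the side crop. The cup rim centre is at (683,150) and (399,466), and the hopper's far edge is at x≈460 in the top crop. Now I turn these into positions.

```bash
cat >> h.py <<'E'
def tri(pt,ps):
    A=[];b=[]
    for cam,px in(("top",pt),("side",ps)):
        o,d=ray(cam,px);d/=np.linalg.norm(d);M=np.eye(3)-np.outer(d,d);A.append(M);b.append(M@o)
    x=np.linalg.lstsq(np.vstack(A),np.hstack(b),rcond=None)[0]
    return x.round(1),[np.round(proj(c,x)-p,1).tolist() for c,p in(("top",pt),("side",ps))]
E
python3 - <<'E'
from h import *
T=lambda x,y:(np.array([x,y])+.5)/3.8-.5+[190,145]
S=lambda x,y:(np.array([x,y])+.5)/3-.5+[200,145]
for n,t,s in[("hub",(209,136),(126,70)),("knob",(234,68),(176,45)),("rim",(683,150),(399,466)),("hgrip",(673.8,257),(297,501)),("hend",(669,294),(263,513)),("hop_fr",(460,242),(172,262)),("hop_br",(460,65),(300,203)),("hop_fl",(325,242),(113,203)),("basefar",(452,277),(168,384))]:
    print(n,*tri(T(*t),S(*s)))
hub=np.array([546,107])
for n,p,z in[("hopfr",(460,242),170),("hopbr",(460,67),170),("hopfl",(325,242),170),("hopbl",(325,68),170),("base fr",(452,277),12),("base fl",(33,273),12),("base bl",(38,86),12),("board1",(588,85),8),("b2",(741,79),8),("b3",(756,228),8),("b4",(603,235),8)]:
    print(n,atz("top",T(*p),z).round(1))
for n,p,z in[("base fr",(168,384),12),("base br",(313,310),12),("base fl",(0,155),12),("board r",(507,508),8),("board f",(390,588),8),("hopfr",(172,262),170),("hopbr",(300,203),170)]:
    print("side",n,atz("side",S(*p),z).round(1))
# blob fits for knob and cup rim
im=cv2.imread("pics/top0.png")
E
```

```text
hub [547.9 108.7 220. ] [[0.0, -0.1], [-0.1, 0.0]]
knob [598.2  86.6 245.6] [[-0.1, 0.2], [0.2, -0.1]]
rim [ 558.4 -340.2   38. ] [[-0.0, 0.0], [0.1, -0.0]]
hgrip [ 454.3 -320.7   45.9] [[-0.1, 0.2], [0.3, -0.1]]
hend [ 420.4 -313.6   46.9] [[-0.0, 0.0], [0.0, -0.0]]
hop_fr [ 462.  -104.6  161.7] [[0.2, -0.5], [-0.5, 0.1]]
hop_br [ 615.3 -111.   163.4] [[-0.2, 0.5], [0.5, -0.2]]
hop_fl [466.8  10.8 145.6] [[0.1, -0.4], [-0.4, 0.1]]
basefar [ 446.8 -118.6    3.5] [[0.1, -0.3], [-0.4, 0.1]]
hopfr [ 459.5 -102.7  170. ]
hopbr [ 613.4 -110.6  170. ]
hopfl [462.5  12.7 170. ]
hopbl [615.7   7.4 170. ]
base fr [ 444.8 -116.9   12. ]
base fl [458.8 287.6  12. ]
base bl [644.5 282.9  12. ]
board1 [ 631.9 -261.3    8. ]
b2 [ 633.9 -412.4    8. ]
b3 [ 485.3 -414.1    8. ]
b4 [ 482.3 -265.7    8. ]
side base fr [ 444.4 -124.5   12. ]
side base br [ 628.1 -129.2   12. ]
side base fl [467.4 284.4  12. ]
side board r [ 627.  -416.4    8. ]
side board f [ 484.1 -416.4    8. ]
side hopfr [ 459.2 -111.7  170. ]
side hopbr [ 608.9 -115.9  170. ]
```

Call:
{"fn": "servo_tool", "kwargs": {
  "rows": [
    [60, [0, 0, -9], [0, 0, 9.6]],
    [60, [0, 0, -9], [0, 0, 9.6]],
    [60, [0, 0, -9], [0, 0, 9.6]],
    [60, [0, 0, -9], [0, 0, 9.6]],
    [60, [0, 0, -9], [0, 0, 9.6]],
    [60, [0, 0, -9], [0, 0, 9.6]],
    [60, [0, 0, -9], [0, 0, 9.6]],
    [60, [0, 0, -9], [0, 0, 9.5]]
  ],
  "force": 30
}}

```text
clock: 2.5
eef_pos: [143.6, 608.3, 303.6]
tcp_rot: [3.142, 0.0, 1.566]
contact_force: [0.5, 1.1, -0.5]
opening: 0.701
```

Call:
{"fn": "servo_tool", "kwargs": {
  "rows": [
    [60, [-43.4, 37.8, 0], [0, 0, 0]],
    [60, [-43.4, 37.8, 0], [0, 0, 0]],
    [60, [-43.4, 37.8, 0], [0, 0, 0]],
    [60, [-43.4, 37.8, 0], [0, 0, 0]],
    [60, [-43.4, 37.8, 0], [0, 0, 0]],
    [60, [-43.4, 37.8, 0], [0, 0, 0]],
    [60, [-43.4, 37.8, 0], [0, 0, 0]],
    [60, [-43.4, 37.8, 0], [0, 0, 0]]
  ]
}}

```text
clock: 3.5
eef_pos: [447.2, 259.7, 303.6]
tcp_rot: [3.141, -0.0, 1.571]
contact_force: [0.8, 0.1, -0.2]
opening: 0.703
```

Call:
{"fn": "servo_tool", "kwargs": {
  "rows": [
    [60, [-43.4, 37.8, 0], [0, 0, 0]],
    [60, [-43.4, 37.8, 0], [0, 0, 0]],
    [60, [-43.4, 37.8, 0], [0, 0, 0]],
    [60, [-43.4, 37.8, 0], [0, 0, 0]],
    [60, [0, 0, 0], [0, 0, 0]],
    [60, [0, 0, 0], [0, 0, 0]]
  ]
}}

```text
clock: 4.25
eef_pos: [597.0, 87.7, 303.0]
tcp_rot: [-3.141, -0.0, 1.57]
contact_force: [-0.4, 0.7, -0.9]
opening: 0.703
```

Call:
{"fn": "servo_tool", "kwargs": {
  "rows": [
    [60, [0, 0, 17], [0, 0, 0]],
    [60, [0, 0, 17], [0, 0, 0]],
    [60, [0, 0, 17], [0, 0, 0]],
    [60, [0, 0, 17], [0, 0, 0]],
    [60, [0, 0, 0], [0, 0, 0]]
  ]
}}

```text
clock: 4.88
eef_pos: [596.3, 87.6, 233.3]
tcp_rot: [-3.138, 0.0, 1.571]
contact_force: [0.2, 0.3, 0.6]
opening: 0.7
```

Call:
{"fn": "servo_tool", "kwargs": {
  "rows": [
    [10, [0, 0, 0], [0, 0, 0]],
    [10, [0, 0, 0], [0, 0, 0]],
    [10, [0, 0, 0], [0, 0, 0]],
    [10, [0, 0, 0], [0, 0, 0]],
    [10, [0, 0, 0], [0, 0, 0]],
    [10, [0, 0, 0], [0, 0, 0]]
  ],
  "force": 30
}}

```text
clock: 5.62
eef_pos: [596.9, 87.8, 236.1]
tcp_rot: [-3.141, -0.0, 1.571]
contact_force: [-5.3, 0.8, 5.0]
opening: 0.217
```

Run:
```python
from h import *
a=grab_frame("top");b=grab_frame("side")
x=cv2.resize(a[130:220,200:300],(400,360));y=cv2.resize(b[110:200,200:300],(400,360))
cv2.imwrite("pics/k1.png",np.hstack([x,y]))
```

```text
(no output)
```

View pics/k1.png

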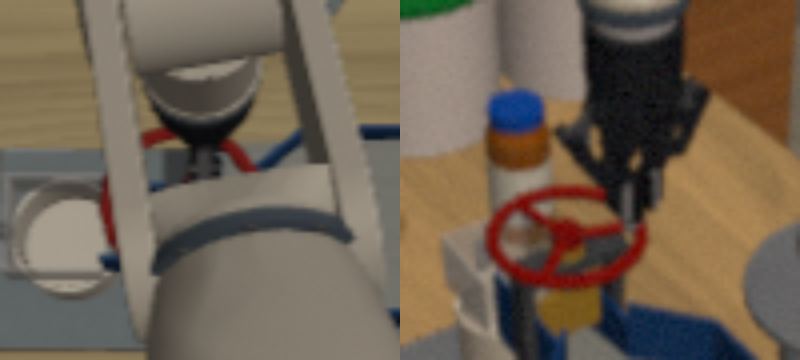

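Run:
```python
import numpy as np
a=np.radians(-21.3+22.5*np.arange(17));p=55*np.c_[np.cos(a),np.sin(a)]
print([[60 and 10,[round(d[1],1),round(d[0],1),0],[0,0,0]] for d in np.diff(p,axis=0)])
```

```text
[[10, [np.float64(21.1), np.float64(3.7), 0], [0, 0, 0]], [10, [np.float64(21.0), np.float64(-4.6), 0], [0, 0, 0]], [10, [np.float64(17.6), np.float64(-12.3), 0], [0, 0, 0]], [10, [np.float64(11.5), np.float64(-18.1), 0], [0, 0, 0]], [10, [np.float64(3.7), np.float64(-21.1), 0], [0, 0, 0]], [10, [np.float64(-4.6), np.float64(-21.0), 0], [0, 0, 0]], [10, [np.float64(-12.3), np.float64(-17.6), 0], [0, 0, 0]], [10, [np.float64(-18.1), np.float64(-11.5), 0], [0, 0, 0]], [10, [np.float64(-21.1), np.float64(-3.7), 0], [0, 0, 0]], [10, [np.float64(-21.0), np.float64(4.6), 0], [0, 0, 0]], [10, [np.float64(-17.6), np.float64(12.3), 0], [0, 0, 0]], [10, [np.float64(-11.5), np.float64(18.1), 0], [0, 0, 0]], [10, [np.float64(-3.7), np.float64(21.1), 0], [0, 0, 0]], [10, [np.float64(4.6), np.float64(21.0), 0], [0, 0, 0]], [10, [np.float64(12.3), np.float64(17.6), 0], [0, 0, 0]], [10, [np.float64(18.1), np.float64(11.5), 0], [0, 0, 0]]]
```

Call:
{"fn": "servo_tool", "kwargs": {
  "rows": [
    [10, [21.1, 3.7, 0], [0, 0, 0]],
    [10, [21.0, -4.6, 0], [0, 0, 0]],
    [10, [17.6, -12.3, 0], [0, 0, 0]],
    [10, [11.5, -18.1, 0], [0, 0, 0]],
    [10, [0, 0, 0], [0, 0, 0]]
  ]
}}

```text
clock: 6.35
eef_pos: [564.6, 158.1, 236.1]
tcp_rot: [-3.141, 0.003, 1.572]
contact_force: [-5.2, -8.9, 6.4]
opening: 0.22
```

Call:
{"fn": "servo_tool", "kwargs": {
  "rows": [
    [10, [3.7, -20.5, 0], [0, 0, 0]],
    [10, [-4.6, -21.0, 0], [0, 0, 0]],
    [10, [-12.8, -17.6, 0], [0, 0, 0]],
    [10, [-18.1, -11.5, 0], [0, 0, 0]],
    [10, [0, 0, 0], [0, 0, 0]]
  ]
}}

```text
clock: 6.98
eef_pos: [494.0, 126.6, 236.0]
tcp_rot: [-3.14, -0.0, 1.571]
contact_force: [-8.5, 2.0, 8.0]
opening: 0.219
```

Call:
{"fn": "servo_tool", "kwargs": {
  "rows": [
    [10, [-21.1, -3.7, 0], [0, 0, 0]],
    [10, [-21.0, 4.6, 0], [0, 0, 0]],
    [10, [-17.6, 12.3, 0], [0, 0, 0]],
    [10, [-11.5, 18.1, 0], [0, 0, 0]],
    [10, [0, 0, 0], [0, 0, 0]]
  ]
}}

```text
clock: 7.6
eef_pos: [528.3, 54.2, 236.1]
tcp_rot: [3.139, 0.002, 1.57]
contact_force: [-1.0, -6.1, 6.4]
opening: 0.215
```

Call:
{"fn": "servo_tool", "kwargs": {
  "rows": [
    [10, [-3.7, 21.1, 0], [0, 0, 0]],
    [10, [4.6, 21.0, 0], [0, 0, 0]],
    [10, [12.3, 17.6, 0], [0, 0, 0]],
    [10, [18.1, 11.5, 0], [0, 0, 0]],
    [10, [21.1, 3.7, 0], [0, 0, 0]],
    [10, [21.0, -4.6, 0], [0, 0, 0]],
    [10, [17.6, -12.3, 0], [0, 0, 0]],
    [10, [11.5, -18.1, 0], [0, 0, 0]]
  ]
}}

```text
clock: 8.6
eef_pos: [566.1, 157.7, 236.0]
tcp_rot: [3.141, 0.003, 1.572]
contact_force: [-4.1, -15.2, 10.4]
opening: 0.219
```

Call:
{"fn": "servo_tool", "kwargs": {
  "rows": [
    [10, [3.7, -21.1, 0], [0, 0, 0]],
    [10, [-4.6, -21.0, 0], [0, 0, 0]],
    [10, [-12.3, -17.6, 0], [0, 0, 0]],
    [10, [-18.1, -11.5, 0], [0, 0, 0]],
    [10, [0, 0, 0], [0, 0, 0]]
  ]
}}

```text
clock: 9.22
eef_pos: [493.9, 126.5, 236.0]
tcp_rot: [-3.141, -0.0, 1.571]
contact_force: [-8.1, 1.7, 8.2]
opening: 0.22
```

Call:
{"fn": "servo_tool", "kwargs": {
  "rows": [
    [10, [-4.6, -1.5, 0], [0, 0, 0]],
    [10, [-4.7, -1.1, 0], [0, 0, 0]],
    [10, [-4.8, -0.7, 0], [0, 0, 0]],
    [10, [0, 0, 0], [0, 0, 0]]
  ]
}}

```text
clock: 9.72
eef_pos: [490.6, 112.9, 236.0]
tcp_rot: [-3.139, -0.0, 1.571]
contact_force: [-9.4, 0.4, 12.0]
opening: 0.216
```

Call:
{"fn": "servo_tool", "kwargs": {
  "rows": [
    [10, [-2.4, -0.2, 0], [0, 0, 0]],
    [10, [-2.4, 0, 0], [0, 0, 0]],
    [10, [0, 0, 0], [0, 0, 0]]
  ]
}}

```text
clock: 10.1
eef_pos: [490.2, 108.6, 236.0]
tcp_rot: [-3.139, -0.001, 1.571]
contact_force: [-10.6, 3.0, 12.0]
opening: 0.22
```

Call:
{"fn": "servo_tool", "kwargs": {
  "rows": [
    [10, [-2.4, 0.1, 0], [0, 0, 0]],
    [10, [0, 0, 0], [0, 0, 0]]
  ]
}}

```text
clock: 10.35
eef_pos: [490.2, 108.2, 236.0]
tcp_rot: [-3.139, -0.005, 1.57]
contact_force: [-12.3, 15.0, 11.5]
opening: 0.218
```

Call:
{"fn": "servo_tool", "kwargs": {
  "rows": [
    [10, [-2.4, 0.2, 0], [0, 0, 0]],
    [10, [0, 0, 0], [0, 0, 0]]
  ]
}}

```text
clock: 10.6
eef_pos: [490.3, 107.6, 236.0]
tcp_rot: [-3.138, -0.008, 1.57]
contact_force: [-12.1, 23.9, 10.5]
opening: 0.218
```

Call:
{"fn": "servo_tool", "kwargs": {
  "rows": [
    [10, [5.6, -1.1, 0], [0, 0, 0]],
    [10, [20.9, 4.8, 0], [0, 0, 0]],
    [10, [17.4, 12.5, 0], [0, 0, 0]],
    [10, [11.3, 18.2, 0], [0, 0, 0]],
    [10, [3.5, 21.2, 0], [0, 0, 0]],
    [10, [0, 0, 0], [0, 0, 0]],
    [10, [0, 0, 0], [0, 0, 0]]
  ]
}}

```text
clock: 11.48
eef_pos: [549.1, 161.1, 236.1]
tcp_rot: [3.139, 0.002, 1.571]
contact_force: [0.5, -5.3, 5.8]
opening: 0.216
```

Call:
{"fn": "servo_tool", "kwargs": {
  "rows": [
    [60, [0, 0, 0], [0, 0, 0]],
    [60, [0, 0, 0], [0, 0, 0]],
    [60, [0, 0, -15], [0, 0, 0]],
    [60, [0, 0, -40], [0, 0, 0]],
    [60, [0, 0, -45], [0, 0, 0]]
  ]
}}

```text
clock: 12.1
eef_pos: [547.5, 162.1, 336.9]
tcp_rot: [-3.141, 0.0, 1.571]
contact_force: [1.2, 0.1, 0.7]
opening: 0.7
```

Call:
{"fn": "servo_tool", "kwargs": {
  "rows": [
    [60, [-60.5, -10.2, 0], [0, 0, 0]],
    [60, [-60.5, -10.2, 0], [0, 0, 0]],
    [60, [-60.5, -10.2, 0], [0, 0, 0]],
    [60, [-60.5, -10.2, 0], [0, 0, 0]],
    [60, [-60.5, -10.2, 0], [0, 0, 0]],
    [60, [-60.5, -10.2, 0], [0, 0, 0]],
    [60, [-60.5, -10.2, 0], [0, 0, 0]],
    [60, [-60.5, -10.2, 0], [0, 0, 0]]
  ]
}}

```text
clock: 13.1
eef_pos: [466.0, -323.9, 336.6]
tcp_rot: [3.14, 0.001, 1.571]
contact_force: [0.4, 0.2, 0.5]
opening: 0.703
```

Call:
{"fn": "servo_tool", "kwargs": {
  "rows": [
    [60, [0, 0, 10], [0, 0, 10]],
    [60, [0, 0, 10], [0, 0, 10]],
    [60, [0, 0, 10], [0, 0, 10]],
    [60, [0, 0, 10], [0, 0, 10]],
    [60, [0, 0, 10], [0, 0, 10]],
    [60, [0, 0, 10], [0, 0, 10]],
    [60, [0, 0, 10], [0, 0, 10]],
    [60, [0, 0, 10], [0, 0, 10]]
  ]
}}

```text
clock: 14.1
eef_pos: [466.7, -322.1, 256.1]
tcp_rot: [3.141, -0.001, 0.169]
contact_force: [0.2, -0.6, -1.0]
opening: 0.706
```

Call:
{"fn": "servo_tool", "kwargs": {
  "rows": [
    [60, [0, 0, 0], [0, 0, 10.4]],
    [60, [0, 0, 0], [0, 0, 10.4]],
    [60, [0, 0, 0], [0, 10, 0]],
    [60, [0, 0, 0], [0, 10, 0]],
    [60, [0, 0, 0], [0, 10, 0]],
    [60, [0, 0, 0], [0, 10, 0]],
    [60, [0, 0, 0], [0, 0, 0]]
  ]
}}

```text
clock: 14.98
eef_pos: [467.9, -317.4, 254.7]
tcp_rot: [-3.126, -0.635, -0.187]
contact_force: [-1.1, 0.4, 0.2]
opening: 0.705
```

Run:
```python
from h import *
a=grab_frame("top");b=grab_frame("side")
x=cv2.resize(a[145:235,190:320],(400,277));y=cv2.resize(b[110:310,200:400],(400,400))
o=np.zeros((400,800,3),np.uint8);o[:277,:400]=x;o[:,400:]=y
cv2.imwrite("pics/k2.png",o)
from scipy.spatial.transform import Rotation as Ro
s=sense();print(s["eef_pos"],s["tcp_rot"],s["qpos"].round(2));print(Ro.from_euler("xyz",s["tcp_rot"]).as_matrix().round(3))
# wheel angle: red hub from top
for t in("cup","cup_handle"):
  for c in("top","side"):
    for r in boxes_of(c,t)[:1]: print(c,t,r["conf"],towld(c,r["centre"]).round())
```

```text
[ 469.41286165 -318.50353207  255.75410777] [-3.12807892 -0.63423767 -0.18504812] [-0.82  0.03  2.14  0.74  0.56  0.37]
[[ 0.792 -0.176  0.585]
 [-0.148 -0.984 -0.096]
 [ 0.593 -0.011 -0.805]]
top cup 0.75 [ 561. -335.   30.]
side cup 0.76 [ 559. -324.   31.]
top cup_handle 0.57 [ 557. -335.   33.]
side cup_handle 0.95 [ 560. -327.   33.]
```

View pics/k2.png

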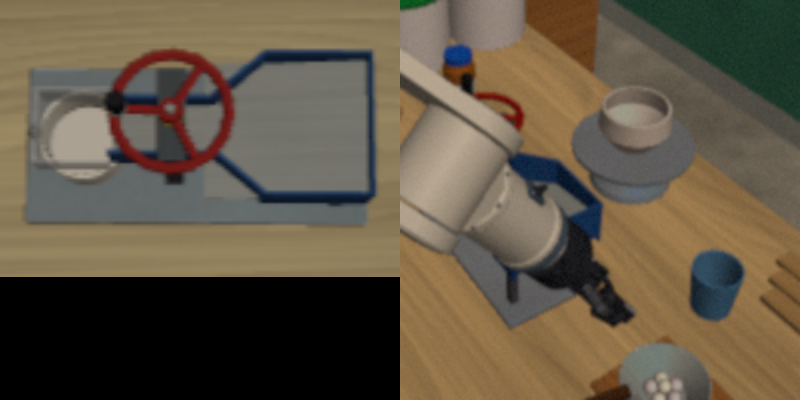

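Call:
{"fn": "servo_tool", "kwargs": {
  "rows": [
    [60, [0, 0, 0], [0, 0, 0]],
    [60, [0, 0, 0], [0, 0, 0]]
  ]
}}

```text
clock: 15.52
eef_pos: [469.4, -317.8, 254.9]
tcp_rot: [-3.128, -0.635, -0.184]
contact_force: [-0.4, -0.3, -0.0]
opening: 0.705
```

```bash
cat >> h.py <<'E'
from scipy.spatial.transform import Rotation as Ro
def to(target):
    s=sense();R=Ro.from_euler("xyz",s["tcp_rot"]).as_matrix()
    print("rpy",s["tcp_rot"].round(3),"pos",s["eef_pos"].round(1),"delta tool",(R.T@(np.array(target)-s["eef_pos"])).round(1)); return R
E
python3 - <<'E'
from h import *
s=sense();R=Ro.from_euler("xyz",s["tcp_rot"]).as_matrix()
T=np.array([455,-320.6,51])+19*R[:,2];print(T)
to(T+[0,0,60]);to(T); print((R.T@[0,0,-1]).round(3)); print(s["qpos"].round(2))
E
```

```text
[ 466.13432061 -322.40422393   35.71040613]
rpy [-3.128 -0.635 -0.184] pos [ 469.4 -317.8  254.9] delta tool [-96.3   6.9 126.6]
rpy [-3.128 -0.635 -0.184] pos [ 469.4 -317.8  254.9] delta tool [-132.     7.6  174.9]
[-0.594  0.011  0.805]
[-0.82  0.04  2.15  0.75  0.56  0.37]
```

Call:
{"fn": "servo_tool", "kwargs": {
  "rows": [
    [60, [-19.3, 1.4, 25.3], [0, 0, 0]],
    [60, [-19.3, 1.4, 25.3], [0, 0, 0]],
    [60, [-19.3, 1.4, 25.3], [0, 0, 0]],
    [60, [-19.2, 1.4, 25.3], [0, 0, 0]],
    [60, [-19.2, 1.3, 25.3], [0, 0, 0]],
    [60, [0, 0, 0], [0, 0, 0]],
    [60, [0, 0, 0], [0, 0, 0]]
  ]
}}

```text
clock: 16.4
eef_pos: [466.3, -322.6, 96.6]
tcp_rot: [-3.127, -0.636, -0.185]
contact_force: [0.1, -0.7, 0.5]
opening: 0.701
```

Run:
```python
from h import *
to([466.1,-322.4,35.7])
a=grab_frame("top");b=grab_frame("side")
x=cv2.resize(a[150:250,320:420],(400,400),interpolation=2);y=cv2.resize(b[230:330,260:360],(400,400),interpolation=2)
cv2.imwrite("pics/k3.png",np.hstack([x,y]))
```

```text
rpy [-3.127 -0.636 -0.185] pos [ 466.3 -322.6   96.6] delta tool [-36.3   0.5  48.8]
```

View pics/k3.png

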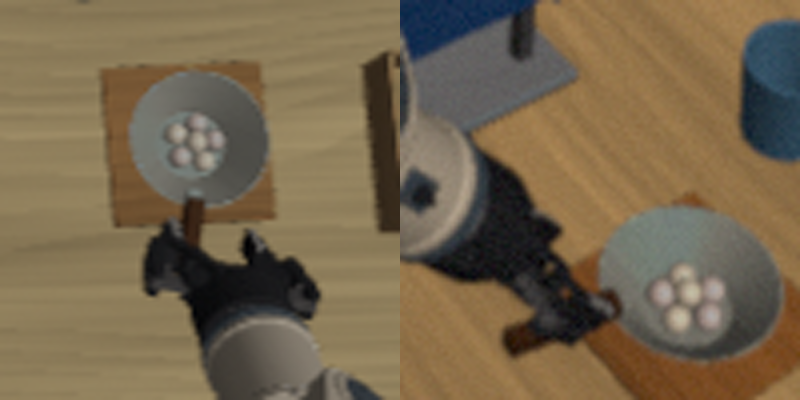

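Call:
{"fn": "servo_tool", "kwargs": {
  "rows": [
    [60, [-9.1, 0.1, 12.2], [0, 0, 0]],
    [60, [-9.1, 0.1, 12.2], [0, 0, 0]],
    [60, [-9.1, 0.1, 12.2], [0, 0, 0]],
    [60, [-9.0, 0.1, 12.2], [0, 0, 0]],
    [60, [0, 0, 0], [0, 0, 0]]
  ]
}}

```text
clock: 17.12
eef_pos: [465.9, -322.1, 35.3]
tcp_rot: [-3.127, -0.636, -0.185]
contact_force: [0.2, -0.6, -0.0]
opening: 0.703
```

Call:
{"fn": "servo_tool", "kwargs": {
  "rows": [
    [30, [0, 0, 0], [0, 0, 0]],
    [20, [0, 0, 0], [0, 0, 0]],
    [5, [0, 0, 0], [0, 0, 0]],
    [5, [0, 0, 0], [0, 0, 0]],
    [5, [0, 0, 0], [0, 0, 0]],
    [5, [0, 0, 0], [0, 0, 0]]
  ],
  "force": 110
}}

```text
clock: 17.88
eef_pos: [466.0, -322.5, 35.7]
tcp_rot: [-3.128, -0.637, -0.184]
contact_force: [-3.7, 0.3, 7.0]
opening: 0.168
```

Call:
{"fn": "servo_tool", "kwargs": {
  "rows": [
    [5, [3, 0, -4], [0, 0, 0]],
    [5, [6, 0, -8], [0, 0, 0]],
    [5, [12, 0, -16], [0, 0, 0]],
    [5, [18, 0, -24], [0, 0, 0]],
    [5, [18, 0, -24], [0, 0, 0]],
    [5, [18, 0, -24], [0, 0, 0]],
    [5, [18, 0, -24], [0, 0, 0]],
    [5, [9, 0, -12], [0, 0, 0]]
  ]
}}

```text
clock: 18.88
eef_pos: [466.3, -324.2, 206.3]
tcp_rot: [-3.129, -0.636, -0.183]
contact_force: [0.2, -0.1, -2.5]
opening: 0.17
```

Run:
```python
from h import *
a=grab_frame("top");b=grab_frame("side")
s=sense();R=Ro.from_euler("xyz",s["tcp_rot"]).as_matrix();print(s["eef_pos"],s["tcp_rot"],s["qpos"].round(2),s["contact_force"])
x=cv2.resize(a[130:250,300:420],(400,400),interpolation=2);y=cv2.resize(b[130:330,200:400],(400,400),interpolation=2)
cv2.imwrite("pics/k4.png",np.hstack([x,y]))
```

```text
[ 466.80187404 -324.52561741  206.53358684] [-3.13011344 -0.63723626 -0.18263527] [-0.84  0.12  2.19  0.92  0.48  0.15] [ 0.26114982  0.60746699 -2.84154138]
```

View pics/k4.png

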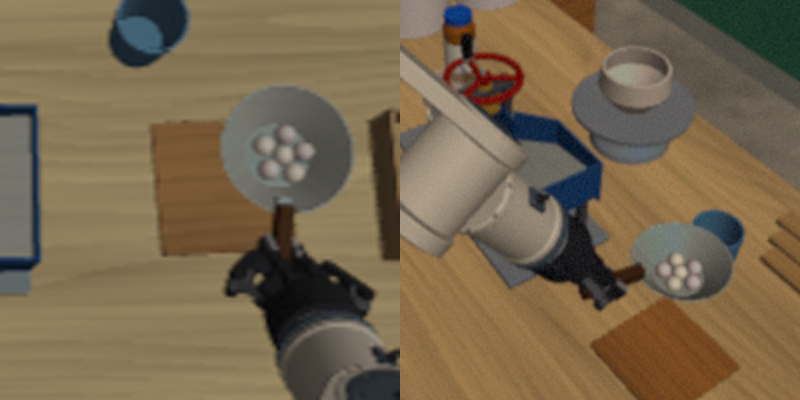

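The cup is lifted level with all six balls in it, and the wheel is unchanged. Now I compute the pour rows.

```bash
cat >> h.py <<'E'
from scipy.spatial.transform import Slerp
Rc0=Ro.from_euler("z",-10.7,degrees=True); oc0=np.array([558.4,-340.2,8])
Rt0=Ro.from_euler("xyz",[-3.128,-.637,-.184]); pt0=np.array([466.,-322.5,35.7])
Rrel=Rc0.inv()*Rt0; prel=Rc0.inv().apply(pt0-oc0); LIP=np.array([64,0,36])
def tool(lip,yaw,tip):
    R=Ro.from_euler("zy",[yaw,tip],degrees=True) if 0 else Ro.from_euler("ZY",[yaw,tip],degrees=True)
    return np.array(lip)+R.apply(prel-LIP), R*Rrel
def rows(seq,g,start=None):
    """seq: list of (lip,yaw,tip) ; prints tool-frame rows from the measured pose"""
    s=sense(); p,R=(s["eef_pos"],Ro.from_euler("xyz",s["tcp_rot"])) if start is None else start
    out=[]
    for w in seq:
        q,Q=tool(*w); out.append([g,R.inv().apply(q-p).round(1).tolist(),np.degrees((R.inv()*Q).as_rotvec()).round(1).tolist()]); p,R=q,Q
    print(out); print("end",p.round(1),R.as_euler("xyz").round(3))
def interp(a,b,n):
    a,b=np.r_[tuple(map(np.atleast_1d,a))],np.r_[tuple(map(np.atleast_1d,b))]
    return [(v[:3],v[3],v[4]) for v in (a+(b-a)*t for t in np.linspace(0,1,n+1)[1:])]
E
python3 - <<'E'
from h import *
s=sense(); R=Ro.from_euler("xyz",s["tcp_rot"]); Rc=R*Rrel.inv(); lip=s["eef_pos"]+Rc.apply(LIP-prel)
print(lip,Rc.as_euler("ZYX",degrees=True).round(1))
A=(lip,-10.7,0);B=([600,-45,235],-2,35);C=([535,-45,195],-2,42);D=([535,-45,195],-2,74)
S=interp(A,B,12);rows(S[:8],5)
rows(S[8:]+interp(B,C,4),5,tool(*S[7])); rows(interp(C,D,8),5,tool(*C))
E
```

```text
[ 622.09291481 -354.0773352   214.87223079] [-10.7  -0.   -0.1]
[[5, [0.4, -23.2, -11.6], [0.5, -2.9, -0.5]], [5, [0.4, -23.2, -11.1], [0.4, -2.9, -0.6]], [5, [0.4, -23.3, -10.7], [0.4, -2.9, -0.6]], [5, [0.5, -23.4, -10.4], [0.3, -2.9, -0.6]], [5, [0.6, -23.5, -10.0], [0.3, -2.9, -0.6]], [5, [0.7, -23.5, -9.7], [0.3, -2.9, -0.6]], [5, [0.8, -23.6, -9.4], [0.2, -2.9, -0.6]], [5, [1.0, -23.7, -9.1], [0.2, -2.9, -0.7]]]
end [ 459.5 -135.1  283.3] [-3.127 -0.23  -0.083]
[[5, [1.1, -23.8, -8.8], [0.2, -2.9, -0.7]], [5, [1.3, -23.9, -8.6], [0.1, -2.9, -0.7]], [5, [1.5, -24.0, -8.3], [0.1, -2.9, -0.7]], [5, [1.8, -24.1, -8.1], [0.0, -2.9, -0.7]], [5, [-13.8, 0.6, 5.6], [0.0, -1.7, 0.0]], [5, [-13.5, 0.6, 6.1], [0.0, -1.7, 0.0]], [5, [-13.2, 0.6, 6.6], [0.0, -1.7, 0.0]], [5, [-12.8, 0.6, 7.0], [0.0, -1.7, 0.0]]]
end [412.1 -40.5 294.6] [-3.126  0.096 -0.033]
[[5, [6.4, -0.1, -9.0], [0.0, -4.0, 0.1]], [5, [6.4, -0.1, -9.0], [0.0, -4.0, 0.1]], [5, [6.4, -0.1, -9.0], [0.0, -4.0, 0.1]], [5, [6.4, -0.1, -9.0], [0.0, -4.0, 0.1]], [5, [6.4, -0.1, -9.0], [0.0, -4.0, 0.1]], [5, [6.4, -0.1, -9.0], [0.0, -4.0, 0.1]], [5, [6.4, -0.1, -9.0], [0.0, -4.0, 0.1]], [5, [6.4, -0.1, -9.0], [0.0, -4.0, 0.1]]]
end [483.5 -43.  344.7] [-3.125  0.655 -0.032]
```

Call:
{"fn": "servo_tool", "kwargs": {
  "rows": [
    [5, [0.4, -23.2, -11.6], [0.5, -2.9, -0.5]],
    [5, [0.4, -23.2, -11.1], [0.4, -2.9, -0.6]],
    [5, [0.4, -23.3, -10.7], [0.4, -2.9, -0.6]],
    [5, [0.5, -23.4, -10.4], [0.3, -2.9, -0.6]],
    [5, [0.6, -23.5, -10.0], [0.3, -2.9, -0.6]],
    [5, [0.7, -23.5, -9.7], [0.3, -2.9, -0.6]],
    [5, [0.8, -23.6, -9.4], [0.2, -2.9, -0.6]],
    [5, [1.0, -23.7, -9.1], [0.2, -2.9, -0.7]]
  ]
}}

```text
clock: 19.98
eef_pos: [458.3, -133.6, 281.1]
tcp_rot: [-3.123, -0.228, -0.083]
contact_force: [0.2, 0.2, -3.1]
opening: 0.164
```

Call:
{"fn": "servo_tool", "kwargs": {
  "rows": [
    [5, [1.1, -23.8, -8.8], [0.2, -2.9, -0.7]],
    [5, [1.3, -23.9, -8.6], [0.1, -2.9, -0.7]],
    [5, [1.5, -24.0, -8.3], [0.1, -2.9, -0.7]],
    [5, [1.8, -24.1, -8.1], [0.0, -2.9, -0.7]],
    [5, [0, 0, 0], [0, 0, 0]],
    [5, [0, 0, 0], [0, 0, 0]]
  ]
}}

```text
clock: 20.72
eef_pos: [464.8, -40.0, 316.9]
tcp_rot: [-3.124, -0.029, -0.03]
contact_force: [0.0, -0.5, -3.1]
opening: 0.173
```

Run:
```python
from h import *
a=grab_frame("top");b=grab_frame("side")
s=sense(); R=Ro.from_euler("xyz",s["tcp_rot"]); Rc=R*Rrel.inv(); lip=s["eef_pos"]+Rc.apply(LIP-prel)
print(lip,Rc.as_euler("ZYX",degrees=True).round(1),s["qpos"].round(2),s["contact_force"].round(1))
y,p,_=Rc.as_euler("ZYX",degrees=True)
C=([535,-45,195],-2,42)
rows(interp((lip,y,p),C,4),5)
x=cv2.resize(a[130:250,220:340],(400,400),interpolation=2);y=cv2.resize(b[100:300,180:380],(400,400),interpolation=2)
cv2.imwrite("pics/k5.png",np.hstack([x,y]))
```

```text
[599.30290948 -44.99649548 233.90730807] [-1.8 34.8  0.2] [-0.1   0.    1.87  0.02  1.24  1.49] [-0.4  0.1 -3. ]
[[5, [-13.5, 0.5, 5.1], [-0.1, -1.8, -0.0]], [5, [-13.2, 0.5, 5.6], [0.0, -1.8, 0.1]], [5, [-12.9, 0.5, 6.1], [0.0, -1.8, 0.1]], [5, [-12.6, 0.5, 6.6], [0.0, -1.8, 0.1]]]
end [412.1 -40.5 294.6] [-3.126  0.096 -0.033]
```

View pics/k5.png

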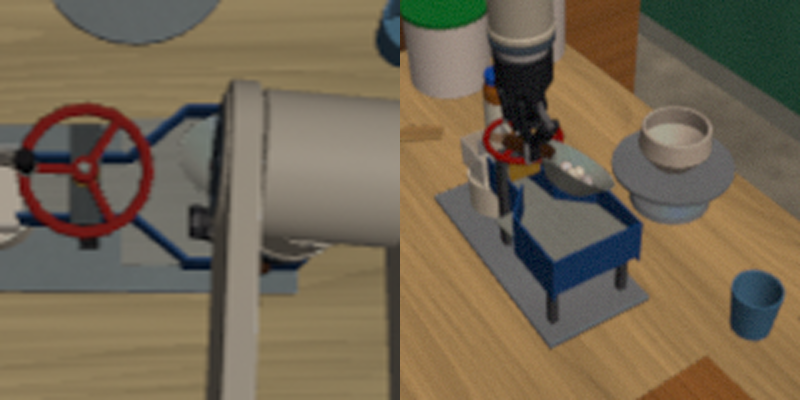

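Call:
{"fn": "servo_tool", "kwargs": {
  "rows": [
    [5, [-13.5, 0.5, 5.1], [-0.1, -1.8, 0]],
    [5, [-13.2, 0.5, 5.6], [0, -1.8, 0.1]],
    [5, [-12.9, 0.5, 6.1], [0, -1.8, 0.1]],
    [5, [-12.6, 0.5, 6.6], [0, -1.8, 0.1]],
    [5, [0, 0, 0], [0, 0, 0]]
  ]
}}

```text
clock: 21.45
eef_pos: [412.0, -39.9, 294.9]
tcp_rot: [-3.126, 0.097, -0.034]
contact_force: [1.5, -0.5, -3.8]
opening: 0.165
```

Call:
{"fn": "servo_tool", "kwargs": {
  "rows": [
    [5, [6.4, -0.1, -9.0], [0, -4.0, 0.1]],
    [5, [6.4, -0.1, -9.0], [0, -4.0, 0.1]],
    [5, [6.4, -0.1, -9.0], [0, -4.0, 0.1]],
    [5, [0, 0, 0], [0, 0, 0]],
    [5, [6.4, -0.1, -9.0], [0, -4.0, 0.1]],
    [5, [6.4, -0.1, -9.0], [0, -4.0, 0.1]],
    [5, [0, 0, 0], [0, 0, 0]]
  ]
}}

```text
clock: 22.32
eef_pos: [455.0, -41.6, 331.1]
tcp_rot: [-3.127, 0.443, -0.038]
contact_force: [-0.3, 0.3, -2.5]
opening: 0.169
```

Call:
{"fn": "servo_tool", "kwargs": {
  "rows": [
    [5, [6.4, -0.1, -9.0], [0, -4.0, 0.1]],
    [5, [6.4, -0.1, -9.0], [0, -4.0, 0.1]],
    [5, [6.4, -0.1, -9.0], [0, -4.0, 0.1]],
    [5, [0, 0, 0], [0, 0, 0]],
    [5, [0, 0, 0], [0, 0, 0]],
    [5, [0, 0, 0], [0, 0, 0]],
    [5, [0, 0, 0], [0, 0, 0]],
    [5, [0, 0, 0], [0, 0, 0]]
  ]
}}

```text
clock: 23.32
eef_pos: [484.0, -42.9, 346.0]
tcp_rot: [-3.128, 0.653, -0.041]
contact_force: [1.1, 0.7, -2.9]
opening: 0.17
```

Run:
```python
from h import *
a=grab_frame("top");b=grab_frame("side")
s=sense(); R=Ro.from_euler("xyz",s["tcp_rot"]); Rc=R*Rrel.inv(); lip=s["eef_pos"]+Rc.apply(LIP-prel)
print(s["clock"],lip,Rc.as_euler("ZYX",degrees=True).round(1),s["qpos"].round(2),s["contact_force"].round(1))
x=cv2.resize(a[130:250,190:310],(400,400),interpolation=2);y=cv2.resize(b[120:270,180:330],(400,400),interpolation=2)
cv2.imwrite("pics/k6.png",np.hstack([x,y]))
for c in("top","side"):
    for i in range(1):
        for r in boxes_of(c,"ball0_center"): print(c,round(r["conf"],2),towld(c,r["centre"]).round())
```

```text
23.425 [535.77575909 -45.66836553 196.24655986] [-3.  73.9 -0.6] [-0.08  0.43  1.42 -0.01  1.94  1.53] [-0.3 -0.5 -2.2]
```

View pics/k6.png

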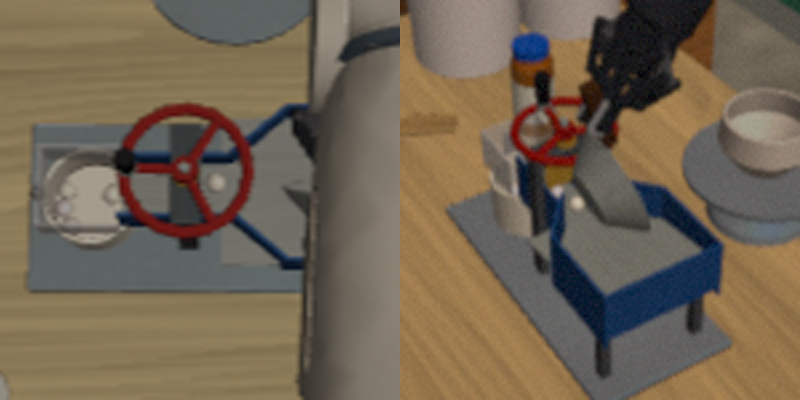

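Run:
```python
from h import *
D=([535.8,-45.7,196.2],-3,74);B=([600,-45,240],-3,35);P=np.array([558.4,-340.2,180])+Rc0.apply(LIP);A=(P,-10.7,0)
rows(interp(D,B,8),5); rows(interp(B,A,8),5,tool(*B))
```

```text
[[5, [-3.9, -0.6, 2.1], [0.5, 4.8, 0.4]], [5, [-3.2, -0.5, 2.6], [-0.0, 4.9, -0.1]], [5, [-2.4, -0.5, 3.0], [-0.0, 4.9, -0.1]], [5, [-1.7, -0.5, 3.4], [-0.0, 4.9, -0.1]], [5, [-1.0, -0.5, 3.9], [-0.0, 4.9, -0.1]], [5, [-0.4, -0.4, 4.4], [-0.0, 4.9, -0.1]], [5, [0.2, -0.4, 5.0], [-0.0, 4.9, -0.1]], [5, [0.7, -0.4, 5.6], [-0.0, 4.9, -0.1]]]
end [465.9 -37.7 323.9] [-3.126 -0.026 -0.05 ]
[[5, [-1.7, 36.0, 12.9], [-0.1, 4.4, 0.9]], [5, [-1.4, 35.9, 13.3], [-0.1, 4.4, 0.9]], [5, [-1.0, 35.7, 13.8], [-0.2, 4.4, 0.9]], [5, [-0.7, 35.6, 14.4], [-0.3, 4.4, 0.9]], [5, [-0.5, 35.4, 15.0], [-0.4, 4.4, 0.8]], [5, [-0.3, 35.3, 15.7], [-0.4, 4.4, 0.8]], [5, [-0.2, 35.1, 16.4], [-0.5, 4.4, 0.8]], [5, [-0.2, 35.0, 17.2], [-0.6, 4.4, 0.7]]]
end [ 466.  -322.5  207.7] [-3.128 -0.637 -0.184]
```

Call:
{"fn": "servo_tool", "kwargs": {
  "rows": [
    [5, [-3.9, -0.6, 2.1], [0.5, 4.8, 0.4]],
    [5, [-3.2, -0.5, 2.6], [0, 4.9, -0.1]],
    [5, [-2.4, -0.5, 3.0], [0, 4.9, -0.1]],
    [5, [-1.7, -0.5, 3.4], [0, 4.9, -0.1]],
    [5, [-1.0, -0.5, 3.9], [0, 4.9, -0.1]],
    [5, [-0.4, -0.4, 4.4], [0, 4.9, -0.1]],
    [5, [0.2, -0.4, 5.0], [0, 4.9, -0.1]],
    [5, [0.7, -0.4, 5.6], [0, 4.9, -0.1]]
  ]
}}

```text
clock: 24.52
eef_pos: [465.4, -37.7, 323.8]
tcp_rot: [-3.125, -0.031, -0.048]
contact_force: [-0.3, -0.0, -1.9]
opening: 0.169
```

Call:
{"fn": "servo_tool", "kwargs": {
  "rows": [
    [5, [-1.7, 36.0, 12.9], [-0.1, 4.4, 0.9]],
    [5, [-1.4, 35.9, 13.3], [-0.1, 4.4, 0.9]],
    [5, [-1.0, 35.7, 13.8], [-0.2, 4.4, 0.9]],
    [5, [-0.7, 35.6, 14.4], [-0.3, 4.4, 0.9]],
    [5, [-0.5, 35.4, 15.0], [-0.4, 4.4, 0.8]],
    [5, [-0.3, 35.3, 15.7], [-0.4, 4.4, 0.8]],
    [5, [-0.2, 35.1, 16.4], [-0.5, 4.4, 0.8]],
    [5, [-0.2, 35.0, 17.2], [-0.6, 4.4, 0.7]]
  ]
}}

```text
clock: 25.52
eef_pos: [466.3, -317.1, 208.9]
tcp_rot: [-3.123, -0.632, -0.183]
contact_force: [1.1, 1.1, -1.8]
opening: 0.165
```

Call:
{"fn": "servo_tool", "kwargs": {
  "rows": [
    [5, [0, 0, 0], [0, 0, 0]],
    [5, [0, 0, 0], [0, 0, 0]]
  ]
}}

```text
clock: 25.78
eef_pos: [466.7, -315.4, 209.3]
tcp_rot: [-3.121, -0.629, -0.183]
contact_force: [0.5, 0.1, -1.9]
opening: 0.17
```

Run:
```python
from h import *
a=grab_frame("top");b=grab_frame("side")
s=sense(); print(s["eef_pos"],s["tcp_rot"],s["contact_force"].round(1))
R=Ro.from_euler("xyz",s["tcp_rot"]); Rc=R*Rrel.inv(); print(Rc.as_euler("ZYX",degrees=True).round(1))
A=(s["eef_pos"]+Rc.apply(LIP-prel),*Rc.as_euler("ZYX",degrees=True)[:2]); L=lambda z:(np.array([558.4,-340.2,z])+Rc0.apply(LIP),-10.7,0)
W=[L(z) for z in(160,130,100,70,45,28,18,14)]; rows(W,5); rows([L(11),L(9)],5,tool(*W[-1]))
x=cv2.resize(a[150:230,190:410],(800,290),interpolation=2);y=cv2.resize(b[120:270,180:330],(310,310),interpolation=2);z=cv2.resize(b[220:320,270:370],(310,310),interpolation=2)
o=np.zeros((600,800,3),np.uint8);o[:290]=x;o[290:,:310]=y;o[290:,310:620]=z;cv2.imwrite("pics/k7.png",o)
```

```text
[ 467.26865795 -315.33378883  210.04973426] [-3.12319811 -0.6300974  -0.18046918] [-1.   0.3 -1.8]
[-10.3   0.4   0.2]
[[5, [-13.1, 7.6, 17.9], [-0.4, 0.4, 0.2]], [5, [-17.8, 0.3, 24.1], [0.0, 0.0, 0.0]], [5, [-17.8, 0.3, 24.1], [0.0, 0.0, 0.0]], [5, [-17.8, 0.3, 24.1], [0.0, 0.0, 0.0]], [5, [-14.9, 0.3, 20.1], [0.0, 0.0, 0.0]], [5, [-10.1, 0.2, 13.7], [0.0, 0.0, 0.0]], [5, [-5.9, 0.1, 8.0], [0.0, 0.0, 0.0]], [5, [-2.4, 0.0, 3.2], [0.0, 0.0, 0.0]]]
end [ 466.  -322.5   41.7] [-3.128 -0.637 -0.184]
[[5, [-1.8, 0.0, 2.4], [0.0, 0.0, 0.0]], [5, [-1.2, 0.0, 1.6], [0.0, 0.0, 0.0]]]
end [ 466.  -322.5   36.7] [-3.128 -0.637 -0.184]
```

View pics/k7.png

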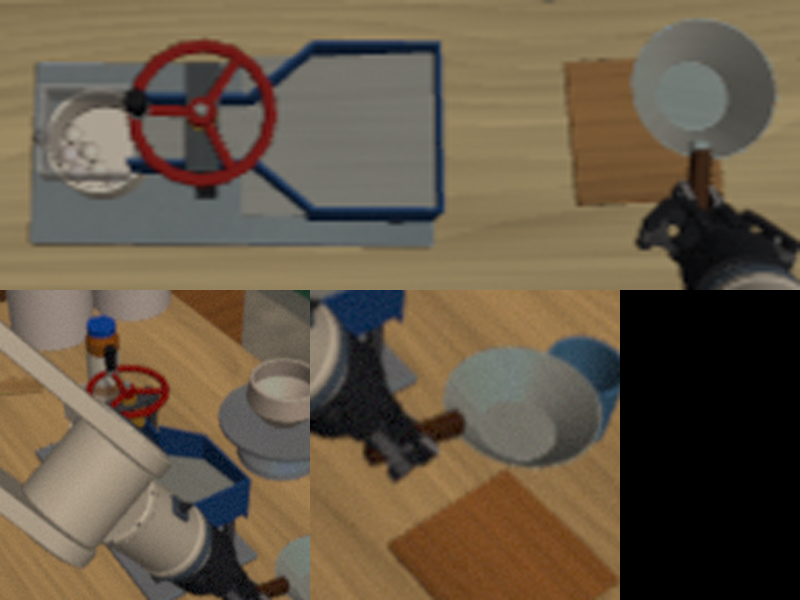

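The cup and hopper are empty, and the balls are clustered in the jar. Now I put the cup back.

Call:
{"fn": "servo_tool", "kwargs": {
  "rows": [
    [5, [-13.1, 7.6, 17.9], [-0.4, 0.4, 0.2]],
    [5, [-17.8, 0.3, 24.1], [0, 0, 0]],
    [5, [-17.8, 0.3, 24.1], [0, 0, 0]],
    [5, [-17.8, 0.3, 24.1], [0, 0, 0]],
    [5, [-14.9, 0.3, 20.1], [0, 0, 0]],
    [5, [-10.1, 0.2, 13.7], [0, 0, 0]],
    [5, [-5.9, 0.1, 8.0], [0, 0, 0]],
    [5, [0, 0, 0], [0, 0, 0]]
  ]
}}

```text
clock: 26.88
eef_pos: [466.4, -322.5, 45.2]
tcp_rot: [-3.127, -0.637, -0.185]
contact_force: [0.0, 0.2, -1.5]
opening: 0.168
```

Run:
```python
from h import *
L=lambda z:(np.array([558.4,-340.2,z])+Rc0.apply(LIP),-10.7,0)
s=sense();print(s["eef_pos"],s["tcp_rot"],s["contact_force"]);rows([L(14),L(11),L(9),L(8)],5)
```

```text
[ 466.38243577 -322.46088699   45.24823133] [-3.12700619 -0.63670135 -0.18535759] [ 0.01781998  0.20303211 -1.48513526]
[[5, [-2.4, 0.1, 2.6], [-0.0, 0.0, -0.1]], [5, [-1.8, 0.0, 2.4], [0.0, 0.0, 0.0]], [5, [-1.2, 0.0, 1.6], [0.0, 0.0, 0.0]], [5, [-0.6, 0.0, 0.8], [0.0, 0.0, 0.0]]]
end [ 466.  -322.5   35.7] [-3.128 -0.637 -0.184]
```

Call:
{"fn": "servo_tool", "kwargs": {
  "rows": [
    [5, [-2.4, 0.1, 2.6], [0, 0, 0]],
    [5, [-1.8, 0, 2.4], [0, 0, 0]],
    [5, [-1.2, 0, 1.6], [0, 0, 0]],
    [5, [-0.6, 0, 0.8], [0, 0, 0]],
    [5, [0, 0, 0], [0, 0, 0]]
  ]
}}

```text
clock: 27.5
eef_pos: [465.6, -323.1, 36.1]
tcp_rot: [-3.127, -0.638, -0.186]
contact_force: [-0.6, 0.2, 0.9]
opening: 0.17
```

Call:
{"fn": "servo_tool", "kwargs": {
  "rows": [
    [24, [0, 0, 0], [0, 0, 0]],
    [40, [0, 0, 0], [0, 0, 0]],
    [60, [0, 0, 0], [0, 0, 0]],
    [60, [0, 0, 0], [0, 0, 0]],
    [60, [0, 0, 0], [0, 0, 0]]
  ],
  "force": 20
}}

```text
clock: 28.12
eef_pos: [465.4, -323.0, 35.8]
tcp_rot: [-3.127, -0.637, -0.186]
contact_force: [0.4, 0.0, 0.1]
opening: 0.7
```

Call:
{"fn": "servo_tool", "kwargs": {
  "rows": [
    [60, [6, 0, -8], [0, 0, 0]],
    [60, [12, 0, -16], [0, 0, 0]],
    [60, [18, 0, -24], [0, 0, 0]],
    [60, [18, 0, -24], [0, 0, 0]],
    [60, [0, 0, -50], [0, 0, 0]],
    [60, [0, 0, -50], [0, 0, 0]],
    [60, [0, 0, 0], [0, 0, 0]]
  ]
}}

```text
clock: 29.0
eef_pos: [406.6, -315.4, 209.2]
tcp_rot: [-3.132, -0.641, -0.184]
contact_force: [1.2, -0.2, -0.5]
opening: 0.698
```

Run:
```python
from h import *
a=grab_frame("top");b=grab_frame("side")
print(sense()["eef_pos"],sense()["clock"])
x=cv2.resize(a[150:230,190:410],(800,290),interpolation=2);y=cv2.resize(b[220:350,260:390],(310,310),interpolation=2);z=cv2.resize(a[155:205,185:245],(372,310),interpolation=2)
o=np.zeros((600,800,3),np.uint8);o[:290]=x;o[290:,:310]=y;o[290:,310:682]=z;cv2.imwrite("pics/k8.png",o)
for c in("top","side"):
    for r in boxes_of(c,"ball0_center"): print(c,round(r["conf"],2),towld(c,r["centre"]).round())
for t in("bowl","glaze","rib","mug","puck"):
    for c in("top","side"):
        for r in boxes_of(c,t)[:2]: print(c,t,round(r["conf"],2),towld(c,r["centre"]).round())
a0=cv2.imread("pics/top0.png");d=cv2.absdiff(a,a0).max(2);ys,xs=np.nonzero(d[120:260,60:350]>60);print(len(xs),xs.min()+60,xs.max()+60,ys.min()+120,ys.max()+120)
```

```text
[ 407.15982619 -314.76301468  206.56316496] 29.1
top 0.57 [526.  69. 120.]
top bowl 0.97 [388. 512.  23.]
top bowl 0.74 [347. 337.  13.]
side bowl 0.82 [368. 524.  36.]
side bowl 0.69 [ 556. -332.   29.]
top glaze 0.78 [654. 385. 128.]
top rib 0.73 [521. 488.   9.]
top mug 0.65 [ 743. -258.   47.]
side mug 0.94 [ 728. -254.   54.]
side mug 0.19 [543. 105. 225.]
top puck 0.46 [347. 337.  14.]
side puck 0.7 [345. 334.  13.]
side puck 0.32 [543. 103. 228.]
143 209 255 159 195
```

View pics/k8.png

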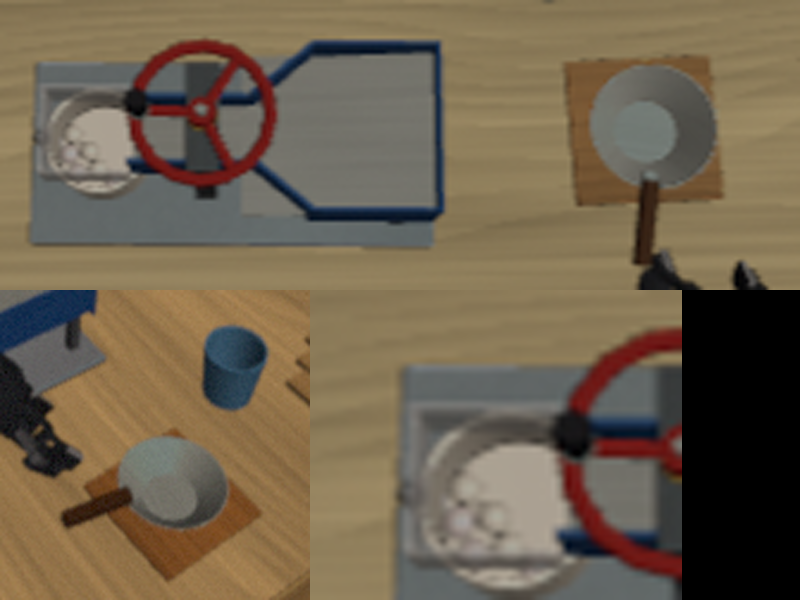

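Run:
```python
from h import *
f=np.mean([grab_frame("top").astype(float) for _ in range(6)],0); a0=cv2.imread("pics/top0.png").astype(float)
g=f.mean(2)
print(g[174:198,200:222].round().astype(int))
d=np.abs(f-a0).max(2); print("chute diff", [(x+222,y+170,int(d[y+170,x+222])) for y,x in zip(*np.nonzero(d[170:200,222:300]>45))][:60])
b=np.mean([grab_frame("side").astype(float) for _ in range(4)],0);b0=cv2.imread("pics/side0.png").astype(float)
db=np.abs(b-b0).max(2)[160:260,215:310]; ys,xs=np.nonzero((db>50)&(b[160:260,215:310].min(2)>130)); print("side bright new", list(zip(xs+215,ys+160))[:30])
for i in range(6):
    r=trace("top",f"ball{i}_center"); print([(round(k["conf"],2),np.argwhere(k["mask"]).mean(0).round(1)[::-1].tolist(),int(k["mask"].sum())) for k in r])
```

```text
[[103 114 108  97  96  95  95  95  95  95  96  95  96 108 115 116 119 120
  118 116 114 110]
 [102 115 103  82  78  77  77  78  78  78  82  85  92  99  99  94  90  90
   92  95  98  97]
 [102 119 109  86  78  75  76  75  75  80  92  93  84  77  74  72  70  70
   70  70  69  73]
 [102 115 108  93  84  80  80  89 105 108  92  79  78  75  74  72  71  69
   68  68  67  68]
 [104 115 108  99  97  96 110 143 144 114  95  92  89  86  84  80  77  75
   72  71  70  70]
 [105 115 108  99  98 112 145 142 115 101  96  94  91  89  86  83  76  84
   93  93  79  63]
 [103 114 108  99 103 140 141 116 103 100  97  95  92  86 108 142 153 154
  154 154 154 153]
 [109 118 108  98 123 143 128 105 103 101  98  89 116 146 155 158 159 159
  159 159 159 159]
 [110 118 108 105 144 135 106 105 104 102 109 140 155 158 159 159 159 159
  159 159 159 159]
 [111 118 108 113 132 122 107 106 104 113 141 156 159 159 159 159 159 159
  159 159 159 159]
 [111 114 106 120 118 108 108 107  90 111 140 155 159 159 159 159 159 159
  159 159 159 159]
 [ 98 107 106 115 115 109 109 100 112 138 150 150 155 159 159 159 159 159
  1
[... 3599 characters left out ...]
t64(232)), (np.int64(223), np.int64(233)), (np.int64(224), np.int64(233)), (np.int64(222), np.int64(237)), (np.int64(223), np.int64(237)), (np.int64(221), np.int64(238)), (np.int64(222), np.int64(238)), (np.int64(223), np.int64(238)), (np.int64(221), np.int64(239)), (np.int64(222), np.int64(239)), (np.int64(223), np.int64(239)), (np.int64(221), np.int64(240)), (np.int64(222), np.int64(240)), (np.int64(220), np.int64(241)), (np.int64(221), np.int64(241)), (np.int64(222), np.int64(241)), (np.int64(220), np.int64(242)), (np.int64(221), np.int64(242)), (np.int64(222), np.int64(242)), (np.int64(220), np.int64(243)), (np.int64(221), np.int64(243)), (np.int64(219), np.int64(244))]
[]
[]
[]
[]
[]
[]
```

Run:
```python
from h import *
f=np.mean([grab_frame("top").astype(float) for _ in range(6)],0).astype(np.float32).mean(2)
np.set_printoptions(linewidth=200)
print(f[183:206,203:226].round().astype(int))
D=cv2.imread("pics/top0.png").astype(float).mean(2);print((f-D)[186:204,203:226].round().astype(int))
```

```text
[[113 132 122 107 106 104 113 141 157 159 159 159 159 159 159 159 159 159 159 159 159 142  94]
 [120 118 108 108 107  90 111 140 155 159 159 159 159 159 159 159 159 159 159 159 159 142  94]
 [115 115 109 109 100 112 138 150 150 155 159 159 159 159 159 159 159 159 159 159 159 157 115]
 [111 114 110 109 105 127 152 161 158 148 153 159 159 159 159 159 159 159 159 159 159 158 117]
 [104 111 110 110 105 127 152 162 159 150 154 159 159 159 159 159 159 159 159 159 159 159 122]
 [102 110 110 120 122 123 139 148 144 151 158 159 159 159 159 159 159 159 159 159 159 159 129]
 [106 111 111 125 147 123  87 122 134 122 125 137 139 151 159 159 159 159 159 159 159 159 156]
 [116 112 110 116 124 130 136 138 136 123 133 151 155 149 153 158 159 159 159 159 159 159 159]
 [113 112 110 104 122 144 153 151 124 116 142 161 164 154 155 159 159 159 159 159 159 159 159]
 [127 124 109 102 124 149 158 155 117 103 138 155 159 150 153 159 159 159 159 159 159 159 159]
 [125 116 101 101 117 141 151 148 140 124 123 139 143 143 153 159 159 159 159 159 159 140 122]
 [121 132 118 110 114 122 129 131 148 156 146 119  92 1
[... 2096 characters left out ...]
9   5  -4  -1   4   4   4   4   3]
 [  3   3   4   3   3  -8 -11  -4   1   1  -5 -14 -10   0   4   3  -7  -7  -3  -4   0   3   3]
 [  3   3   3   2   3  -6 -11  -6  -1  -2  -6 -11 -13  -7  -4  -9 -13  -9  -2  -1  -3   0   3]
 [  2   3   3   2   2   2  -7 -13  -9  -9  -8  -2  -3  -6  -8 -11 -13  -6   1   2   0   1   3]
 [  3   3   2   3   2   3   3  -8 -32 -12   3   3   4   4   3 -17 -37 -19  -4   1   3   3   3]
 [  3   3   4   3   3   2   3   2   0   2   3   3   4   4   4   1 -15  -9   3   4   3   2   3]
 [  3   3   3   2   3   3   3   3   3   4   3   3   3   4   4   4   1   2   3   2   2   3   3]
 [  4   3   3   3   3   3   3   3   2   3   3   3   3   3   2   2   2   3   3   3   3   3   2]]
```

Run:
```python
from h import *
to([200,-450,260])
```

```text
rpy [-3.127 -0.637 -0.186] pos [ 407.1 -314.5  206.1] delta tool [-111.3  169.4 -151.8]
```

Call:
{"fn": "servo_tool", "kwargs": {
  "rows": [
    [60, [-18.5, 28.2, -25.3], [0, 0, 0]],
    [60, [-18.5, 28.2, -25.3], [0, 0, 0]],
    [60, [-18.5, 28.2, -25.3], [0, 0, 0]],
    [60, [-18.5, 28.2, -25.3], [0, 0, 0]],
    [60, [-18.5, 28.2, -25.3], [0, 0, 0]],
    [60, [-18.5, 28.2, -25.3], [0, 0, 0]],
    [60, [0, 0, 0], [0, 0, 0]]
  ]
}}

```text
clock: 31.68
eef_pos: [198.4, -452.2, 260.9]
tcp_rot: [-3.13, -0.637, -0.188]
contact_force: [0.1, -0.7, 0.1]
opening: 0.701
```

Run:
```python
from h import *
np.set_printoptions(linewidth=260)
b=np.mean([grab_frame("side").astype(float) for _ in range(6)],0);b0=cv2.imread("pics/side0.png").astype(float)
d=np.abs(b-b0).max(2)
print("hood/jar->",proj("side",[549.7,211.6,82]),"jar floor",proj("side",[549.7,211.6,18]),"gate",proj("side",[546,107,130]))
reg=(slice(165,290),slice(190,310)); m=(d[reg]>30).astype(np.uint8)
n,l,st,c=cv2.connectedComponentsWithStats(m)
for i in range(1,n):
    if st[i,4]>2: print(st[i,:]+[190,165,0,0,0],c[i].round(1)+[190,165],b[reg][l==i].mean(0).round(),b0[reg][l==i].mean(0).round())
cv2.imwrite("pics/side_end.png",b.astype(np.uint8))
a=np.mean([grab_frame("top").astype(float) for _ in range(6)],0)
D=(a-cv2.imread("pics/top0.png").astype(float)).mean(2); print(proj("top",[549.7,211.6,18]),sense()["eef_pos"],sense()["clock"])
print(D[172:190,212:250].round().astype(int))
for c in("top","side"):
  for t in("ball0_center","ball3_center"):
    print(c,[(round(r["conf"],2),towld(c,r["centre"]).round().tolist()) for r in boxes_of(c,t)])
```

```text
hood/jar-> [227.8588592  184.15124892] jar floor [228.78025282 197.61304767] gate [242.21776252 190.03838456]
[233 165   4   2   5] [234.6 165.2] [ 79.  95. 116.] [30. 42. 93.]
[240 165   4   3  10] [241.2 166. ] [ 71.  78. 103.] [ 13.  21. 113.]
[247 166   3   2   4] [248.2 166.5] [ 54.  85. 132.] [ 31.  51. 125.]
[248 165  13   6  43] [255.4 167.3] [ 30.  46. 115.] [44. 52. 88.]
[232 171   8   7  25] [235.8 174.6] [26. 32. 98.] [35. 38. 87.]
[234 182   4   3  10] [235.3 182.8] [ 28.  70. 100.] [ 73.  92. 111.]
[237 186  14   8  67] [244.  189.4] [69. 70. 71.] [ 33.  79. 106.]
[218.60087824 191.31499319] [ 200.62824643 -449.65853187  260.21481569] 32.275
[[  1   2   1   1   1   2   1   2   1   2   1   2   2   1  -5  -9   0   1   3   0   1   2   1   2   1   2   1   2   2   1   1   1   1   1   6   9   2  -5]
 [  2   2   2   1   2   1   2   1   2   1   2   2   2  10   9  -3   1   2  -2   0   2   2   1   2   2   2   1   2   2   1   2   0   1   2  11  13  -1  -7]
 [  1   1   1   1   2   1   1   2   1   2   2   2   2   1  -8 -22 -12   0   2   1   1   2   2   2   2   2   1   2   1   1   1 
[... 1712 characters left out ...]
  -9 -12   5  10   3]
 [ -9  -4   2   2   2   2   1   2   1   2   2   1   2  -3 -13   3   2  18  10   1   2   2   1   2   2   2   2   2   1   1   1   2   0   0 -10  -3  12  10]
 [ -6  -3   2   2   2   2   2   2   2   2   1   2   1  -6 -15   2   0   6   3   1   2   1   1   2   2   2   2   2   1   1   1   1   1   1  -9 -14   2  11]
 [ -6   1   2   2   2   1   2   1   2   2   2   2   2 -11 -21  -1   1  -3  -1   1   2   1   2   2   1   1   2   2   2   1   1   1   2   0   0  -8  -8   4]
 [-34 -32 -20 -18  -6   2   1   2   2   2   1   2   2   0   8  25   0   0   1   2   1   2   2   1   2   2   1   1   1   1   1   1   2   1   0 -10 -15 -11]]
top []
top [(0.53, [541.0, -297.0, 8.0])]
side []
side []
```

Run:
```python
from h import *
np.set_printoptions(linewidth=260)
a=np.mean([grab_frame("top").astype(float) for _ in range(8)],0);a0=cv2.imread("pics/top0.png").astype(float)
for n,ch in(("blue",0),("red",2)):
    print(n,"now");print(a[182:198,221:236,ch].round().astype(int));print("before");print(a0[182:198,221:236,ch].astype(int))
for z in(28,60,118,125): print(z,atz("top",(228.3,187.6),z).round())
d=np.abs(a-a0).max(2);n,l,st,c=cv2.connectedComponentsWithStats((d>35).astype(np.uint8))
print([(s[:5].tolist()) for s in st[1:] if s[4]>5])
b=cv2.imread("pics/side_end.png");b0=cv2.imread("pics/side0.png");d=cv2.absdiff(b,b0).max(2);n,l,st,c=cv2.connectedComponentsWithStats((d>45).astype(np.uint8))
print([(s[:5].tolist()) for s in st[1:] if s[4]>8])
```

```text
blue now
[[144 144 144 115  62  53  58  55  80  97  99  98  99  99  99]
 [144 144 144 127  78  26  30  41  86 103 103 103 103 103 103]
 [144 144 144 127  78  19  22  35  84 103 103 102 103 103 103]
 [144 144 144 142 100  18  23  34  84 103 103 103 104 104 104]
 [144 144 144 144 103  17  22  25  84 105 105 105 105 105 105]
 [144 144 144 144 106  33  21  23  54  92 104 104 104 104 104]
 [144 144 144 144 114  53  20  22  27  85 105 105 105 105 104]
 [144 144 144 144 141 108  45  20  22  55  92 104 104 103 103]
 [144 144 144 144 144 115  54  18  22  27  53  90 103 103 103]
 [144 144 144 144 144 124  80  38  20  23  28  84 104 103 103]
 [144 144 144 144 144 125 103  70  17  21  22  55  92 105 105]
 [144 144 144 132 123 111 100  77  35  19  21  26  45  74  96]
 [144 144 144 117  86  84  82  79  58  26  19  22  24  31  52]
 [144 144 144 120  71  45  45  45  41  27  16  18  21  21  25]
 [144 144 144 141 102  38  38  38  38  37  28  16  16  20  22]
 [126 125 129 128 108  76  65  53  38  38  37  32  22  17  20]]
before
[[142 142 142 113  53  20  22  34  42  37  31  26  25  24  22]
 [142 142 14
[... 4171 characters left out ...]
 165, 5, 11, 31], [240, 164, 3, 4, 9], [0, 172, 87, 73, 3120], [238, 186, 13, 7, 47], [0, 192, 3, 6, 12], [145, 194, 3, 8, 9], [8, 211, 113, 87, 897], [0, 225, 6, 5, 20], [87, 230, 9, 17, 84], [98, 231, 4, 11, 19], [129, 235, 27, 19, 102], [31, 255, 4, 5, 10], [106, 277, 43, 54, 1666], [0, 286, 53, 79, 582], [329, 297, 6, 9, 27], [50, 300, 12, 25, 134], [324, 301, 4, 5, 15], [337, 300, 4, 4, 15], [328, 307, 4, 5, 18], [336, 307, 4, 4, 14], [153, 311, 9, 5, 22], [165, 317, 85, 67, 2785], [171, 325, 16, 41, 177], [46, 331, 21, 27, 146], [153, 336, 19, 18, 238], [101, 341, 5, 3, 9], [124, 343, 10, 12, 38], [91, 344, 30, 14, 95], [112, 351, 7, 4, 9], [125, 359, 17, 7, 37], [148, 364, 10, 6, 25]]
```

Run:
```python
from h import *
C=np.array([549.7,211.6])
for z in(18,82):print("circle z",z,[proj("top",[*(C+46*np.array([np.cos(t),np.sin(t)])),z]).round(1).tolist() for t in np.radians([180,150,210,90,0,270])])
print("ball at wall",[proj("top",[*(C+36*np.array([np.cos(t),np.sin(t)])),28]).round(1).tolist() for t in np.radians([200,180,160,140,120,100,80])])
for p in((210,186.6),(209,191.6),(215,191.5),(212,195),(217.5,196.5)):
    w=atz("top",p,28)[:2]-C;print(p,w.round(),np.hypot(*w).round(),np.degrees(np.arctan2(w[1],w[0])).round())
```

```text
circle z 18 [[218.7, 203.6], [212.5, 202.1], [224.9, 201.8], [206.2, 191.6], [218.5, 179.1], [231.0, 191.0]]
circle z 82 [[216.9, 201.2], [210.3, 199.6], [223.4, 199.3], [203.8, 188.6], [216.7, 175.5], [229.8, 187.9]]
ball at wall [[221.8, 199.9], [218.4, 200.5], [215.0, 200.0], [212.1, 198.4], [209.9, 195.9], [208.7, 192.8], [208.7, 189.4]]
(210, 186.6) [17. 31.] 35.0 61.0
(209, 191.6) [-2. 34.] 34.0 93.0
(215, 191.5) [-2. 12.] 12.0 100.0
(212, 195) [-15.  23.] 28.0 122.0
(217.5, 196.5) [-21.   3.] 21.0 171.0
```

```bash
python3 -c "
from rig import *
print(sense()['clock'],sense()['contact_force']);print(sign_off())"
```

```text
32.875 [0.16446196 0.92925568 0.0220576 ]
the job is handed in; nothing more can be done
None
```

I handed the job in at 32.9 s, and every step went as asked, but I could only confirm five of the six balls in the jar.

- **Handwheel:** I cranked it about 560° counter-clockwise until it stalled against the stop, at about 24 N of push. I then backed it off about 91°, and later pictures show the knob still there.
- **Pour:** I tipped the cup to 74° over the hopper. Afterwards the cup, the hopper and the visible part of the chute were all empty.
- **Ball count:** The top view clearly shows five balls together in the jar. The sixth is probably hidden behind the jar's near rim and the hood edge. Comparing before and after pictures showed no ball anywhere else. The ball detector gave no usable count.
- **Cup and other things:** The cup stands upright and empty on its board, and the gripper is well clear of everything. The bowl, glaze jar, mug, puck and rib showed no sign of having moved, though the rib and puck had no starting positions from the detector to compare against. One side-camera bowl reading was off by about 23 mm in x, but the top camera had it unchanged.

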